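# Comb dowel pins into the grooves of the assembly tray

### The job

Take the rake from its cradle, set its skids down on the two rails at the plain-deck end of the pin tray, and, with only light pressure (a few newtons) kept on the rails, comb it across the deck and over the grooves until each of the three loose pins lies flat in a groove. Then hang the rake back in its cradle and let go. Do not touch the pins with the gripper, and leave everything else on the bench where it is.

Things in the scene. Friction and masses are not known exactly. Their poses are not given: they have to be found in the camera images.
- tray: Fixed pin tray, aluminium with blue inside, 118 (x) by 222 (y) by 30 mm high. Origin: centre of its underside, z up. Flat rails 14 mm wide run its whole length in y along both sides (|x| 45 to 59 mm), tops 30 mm up. The trough between is 90 mm wide, y -105 to +105 mm, with end walls 6 mm thick as high as the rails.
- tray_deck (a point): Point of the tray at x = 0, y = -92 mm, 24 mm up, on the plain blue deck, 13 mm from the end wall, where combing can start: no pin reaches nearer than 10 mm to it in y. The deck, 24 mm high, runs from y = -105 to +25 mm. Axes as the tray's.
- tray_groove6 (a point): Point of the tray at x = 0, y = +100 mm, 24 mm up: the mouth of the last of six straight grooves along x, each 10 mm wide, 8 mm deep (floor 16 mm above the tray's origin), centres at tray y = 30, 44, 58, 72, 86, 100 mm. Ridges between are 4 mm wide, tops 24 mm up. Axes as the tray's.
- cradle: Fixed rake cradle: dark base plate 174 by 70 by 8 mm and two grey posts (centres x = +-69 mm, 14 mm thick in x) with notches open at the top. Origin: centre of its underside, z up. Notch floors are 93 mm up; notches are 26 mm wide in y, centred on y = 0, between lips 10 mm high. The rake's cross bar lies in both notches along x.
- rake: Loose hand rake, 0.3 kg, hanging in the cradle, the same either way round. Origin: centre of its orange grip block (50 mm in x, 24 mm thick in y, 20 mm below to 26 mm above the origin; grip across y). z up, teeth in a row along x. When hung the origin is 127 mm above the cradle's origin, within 5 mm of it in x and y, axes along the cradle's to 0.03 rad.
- rake_bar (a point): Point of the rake 34 mm below its origin: centre of the underside of its steel cross bar (154 mm in x, 18 in y, 8 high). Below hangs the head on a stem set by hand to a length that is not measured: the soles of its skids lie anywhere from 55 to 75 mm below this point. The head is sprung in z: from its lowest place it gives up to 10 mm, 3 N per mm.
- rake_mid (a point): Point of the rake 90 mm below its origin, near the middle of its head: 9 steel teeth along x (80 mm overall, 5 mm thick in y) and at both ends (x = +-52 mm) a white skid 10 mm in x by 24 mm in y. Tooth tips are 4.5 mm lower than the skid soles: with the skids on the tray's rails they run 1.5 mm above deck and ridges.
- pin1: Loose oiled steel dowel pin, 8 mm thick, 60 mm long with round ends, 24 g or so, lying askew in the tray. Origin at its centre, x along the pin.
- pin2: Loose oiled steel dowel pin, 8 mm thick, 60 mm long with round ends, 24 g or so, lying askew in the tray. Origin at its centre, x along the pin.
- pin3: Loose oiled steel dowel pin, 8 mm thick, 60 mm long with round ends, 24 g or so, lying askew in the tray. Origin at its centre, x along the pin.
- plug: Bystander, loose, to be left alone. Origin at the centre of its underside. Grey and blue round plug housing, 52 mm across, 58 mm high.
- driver: Bystander, loose, to be left alone. Origin at the centre of its underside. Small screwdriver with clear handle, 140 mm long, lying.
- jar: Bystander, loose, to be left alone. Origin at the centre of its underside. Glass jar, 56 mm across, 70 mm high, white cap.
- reel: Bystander, loose, to be left alone. Origin at the centre of its underside. Yellow ring reel, 90 mm across, 25 mm high.
- carton: Bystander, loose, to be left alone. Origin at the centre of its underside. Cardboard carton 90 by 70 by 50 mm.
- plug_b: Bystander, loose, to be left alone. Origin at the centre of its underside. Blue plug housing, 52 mm across, 52 mm high.
There are look-alikes about, which are no part of the job. What is shaped like the rake but green or red is not meant.

How it is judged:
By the outcome, as a careful person would: the job done as asked, in the order asked, and still so for the second after the job is handed in, with the robot touching nothing.
It also fails if it takes over 67 s, if anything falls off the work surface, if the arm or the gripper's body presses on something with over 40 N, if the wrist force passes 120 N, or if a joint passes its speed limit or range.

### The arm

A 6-joint arm with a two-finger parallel gripper is mounted at the origin on the work surface. World frame = base frame: x ahead of the robot, y to its left, z up, the work surface at z = 0. Lengths are in m, angles in rad, forces in N, time in s.
With the tool pointing down it reaches from about 0.375 to 0.75 m from the base axis. Payload 9 kg.
Tool frame: the origin (TCP) lies on the centre line of the jaws, within the pads' length; the fingertips stand 11 mm ahead of it and the grasp point (between the pads) lies 8 mm behind it; z points along the fingers, y is the line along which they close (so a half turn about z gives the same grasp; the last joint's range is limited). The gripper opens to 85 mm and grips with 20 to 120 N. Pads are 22 mm wide; open, the fingers measure 114 mm over their backs; the gripper's body (76 mm by 85 mm) begins 54 mm behind the grasp point. The pads swing forward as they close: fully open they stand 13 mm farther back than shut.
Start: joints at [1.128, 0.104, 0.097, 1.564, 0, 1.353], TCP at [0.134, 0.585, 0.242] pointing down, gripper open.
Joint ranges: [-2.99, 2.99], [-0.84, 1.86], [-1.1, 1.16], [-1.84, 2.11], [-1.51, 1.56], [-3.14, 3.14]. Speed limits (rad/s): [2.22, 2.22, 2.57, 3.14, 3.14, 3.14].

### API

Orientations are given as a 3x3 rotation matrix whose columns are the frame's x, y, z axes.
In Python, from station import ctrl gives the robot as it stands.
- The arm moves only by the tool play_rows, never from a script. Its argument "motion" is a list of rows, each a list of 6 numbers: the shift along the tool's x, y, z in mm, then the turn, a rotation vector about the tool's x, y, z in degrees. In form: [[dx, dy, dz, wx, wy, wz], ...]. A call has 1 to 8 rows; each row shifts and turns the commanded pose from where the row before left it, along the tool's axes as they then stand; what a row does not reach is not made up. A row lasts 1/12 s, in which the tool goes at most 41.7 mm and 7.16 degrees, less where a joint would pass 70% of its speed; a pose out of reach is approached as far as the arm can. A call with a gripper value outside its range is refused whole. "gripper" is the opening, from -1 (shut) to 1 (fully open), set as the call begins (left out, the last holds). The fingers move at their own pace and stop on an object; "force" is the grip in N (left out, the last holds). Time passes only in rows, so rows that do not move let the fingers close. It gives the time, the measured TCP pose, the force, the opening and the grip force at its end, in the units of the state.
- ctrl.state(): the state, without advancing time (a new reading comes with each control period).
- ctrl.capture(name): name is "scene" or "top" or "wrist"; returns a dict with "pixels" (384x512x3 uint8, red, green, blue), "depth" (384x512 float32, m along the optical axis (not along the pixel's ray), 0 where there is no reading), "K" (3x3 intrinsics, pixels), "position" and "rotation" of the camera in the world; the wrist camera has in their place "T_tool_cam" (4x4, takes a point from camera to tool coordinates, whose origin is the TCP and whose axes are the flange's). Camera axes: x right, y up, looking along -z (the intrinsics and any distortion apply to the point x, -y, -z); pixel columns grow to the right and rows downward; lengths in m; the calibration is good to about 2 mm. A picture is of the moment at which its call begins: read the wrist's pose just before it.
- ctrl.close_job(): hands the job in; it is judged then, once.
The state is a dict: "time_s": time; "q": joint angles; "qd": joint speeds; "effort": joint torques, N m; "tcp_pos": TCP position; "eef_rot": TCP orientation; "ft_force": force on the tool from outside, world axes, zero at the start; "moment": the same for the moment, N m; "width": opening from 0.0 (shut) to 1.0 (fully open); "grip_force": force on a finger pad.
Only numpy, scipy, OpenCV 4.12 (cv2) and the standard library are available. Lean on these libraries where they do the work, as an engineer would, in place of code of your own. Each camera call takes 0.05 s, during which the arm holds its last target. There are 200 camera calls.

## Working session

There is one attempt and no reset: what is moved stays moved. The work goes in short steps, Python scripts to look and compute and a tool call to move; the robot and the scene stay as the last step left them, time stands still between calls to the robot, and variables do not carry over. Pictures are saved under pics/ and viewed, at most 10 in all, crops included, and the job is handed in when it is done.

Besides the shell and the picture viewer there is one more tool, called after ">>>" as name(argument=value, ...), one argument or row to a line, values as JSON. play_rows: Moves the arm, as the interface text tells. Its arguments: {"type":"object","properties":{"motion":{"type":"array"},"gripper":{"type":"number"},"force":{"type":"number"}},"required":["motion"]}

```bash
mkdir -p pics; ls
cat > h.py <<'E'
import numpy as np, cv2
from station import ctrl
def cap(n,f=None):
    s=ctrl.state(); c=ctrl.capture(n)
    if n=="wrist":
        T=np.eye(4);T[:3,:3]=s["eef_rot"];T[:3,3]=s["tcp_pos"];T=T@np.array(c["T_tool_cam"])
    else:
        T=np.eye(4);T[:3,:3]=c["rotation"];T[:3,3]=c["position"]
    c["T"]=T
    if f: cv2.imwrite("pics/"+f,c["pixels"][:,:,::-1])
    d=c["depth"];K=np.array(c["K"]);v,u=np.mgrid[:d.shape[0],:d.shape[1]]
    P=np.stack([(u-K[0,2])/K[0,0]*d,-(v-K[1,2])/K[1,1]*d,-d],-1)
    c["W"]=P@T[:3,:3].T+T[:3,3]; c["W"][d==0]=np.nan
    return c
E
python3 - <<'E'
from h import *
a=cap("top","top1.png");b=cap("scene","scene1.png")
np.savez("t1.npz",W=a["W"],p=a["pixels"]);np.savez("s1.npz",W=b["W"],p=b["pixels"])
print(a["T"],b["T"],a["K"],{k:v for k,v in a.items() if k not in("pixels","depth","W","K","T")})
E
```

```text
pics
[[ 0.02121464  0.98545704 -0.16859527  0.39066932]
 [-0.99975969  0.01997892 -0.00902265 -0.05457459]
 [-0.00552309  0.16874616  0.98564407  1.05603664]
 [ 0.          0.          0.          1.        ]] [[ 0.48331931 -0.45835278  0.74586539  1.36606703]
 [ 0.87544016  0.2556173  -0.41020033 -0.49836695]
 [-0.00263964  0.85121826  0.52480521  0.68035534]
 [ 0.          0.          0.          1.        ]] [[389.41625148   0.         254.53404194]
 [  0.         389.41625148 197.42006988]
 [  0.           0.           1.        ]] {'position': array([ 0.39066932, -0.05457459,  1.05603664]), 'rotation': array([[ 0.02121464,  0.98545704, -0.16859527],
       [-0.99975969,  0.01997892, -0.00902265],
       [-0.00552309,  0.16874616,  0.98564407]])}
```

View pics/top1.png

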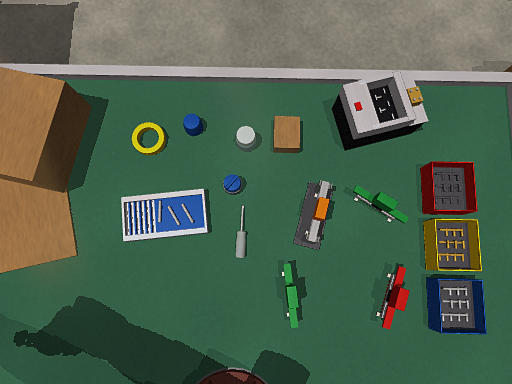

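View pics/scene1.png

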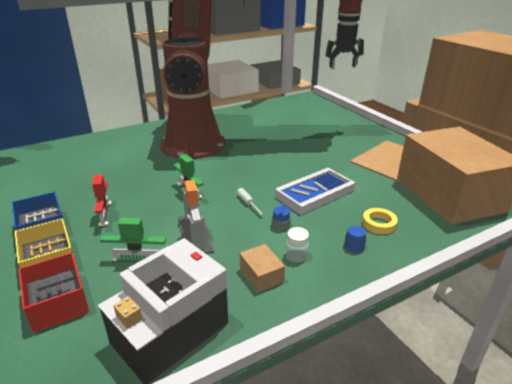

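The top view shows the tray centred near (165,215) with its grooves on the left (world +y), and the orange rake in the cradle near (316,214). The arm is out of this view. The other rake shapes are green or red and not meant.

Run:
```python
from h import *
d=np.load("t1.npz");W=d["W"];p=d["pixels"].astype(int);hsv=cv2.cvtColor(d["pixels"],cv2.COLOR_RGB2HSV)
z=W[...,2]
print("table z",np.nanmedian(z[250:350,330:370]))
def box(m,name):
    Q=W[m];r=cv2.minAreaRect((Q[:,:2]*1000).astype(np.float32));print(name,m.sum(),"c",np.round(r[0],1),"size",np.round(r[1],1),"ang",round(r[2],2),"z",np.round(np.nanpercentile(Q[:,2],[5,50,95]),4));return Q
roi=np.zeros(z.shape,bool);roi[180:250,112:216]=1
box(roi&(z>.012)&(z<.06),"tray")
box(roi&(z>.027)&(z<.06),"trayrail")
roi[:]=0;roi[175:255,285:340]=1
o=roi&(hsv[...,0]>5)&(hsv[...,0]<18)&(hsv[...,1]>180)
Q=box(o,"orange");box(o&(z>np.nanmax(Q[:,2])-.008),"orangetop")
box(roi&(z>.08)&(z<.112)&~o,"posts/bar")
box(roi&(z>.004)&(z<.02),"base")
# scene-camera cross-check
d=np.load("s1.npz");W=d["W"];hsv=cv2.cvtColor(d["pixels"],cv2.COLOR_RGB2HSV);z=W[...,2]
roi=np.zeros(z.shape,bool);roi[165:225,175:215]=1
o=roi&(hsv[...,0]>5)&(hsv[...,0]<18)&(hsv[...,1]>180)
Q=box(o,"s orange");box(o&(z>np.nanpercentile(Q[:,2],98)-.006),"s orangetop")
roi[:]=0;roi[160:220,265:365]=1
box(roi&(z>.026)&(z<.06),"s tray")
print("s table",np.nanmedian(z[230:245,225:240]))
img=cv2.imread("pics/top1.png");cv2.imwrite("pics/c1.png",np.hstack([cv2.resize(img[180:250,112:216],None,fx=5,fy=5,interpolation=2),cv2.resize(img[175:255,285:340],(240,350),interpolation=2)]))
```

```text
Traceback (most recent call last):
KeyError: 'pixels is not a file in the archive'
```

```bash
cat > m.py <<'E'
from h import *
d=np.load("t1.npz");W=d["W"];hsv=cv2.cvtColor(d["p"],cv2.COLOR_RGB2HSV)
z=W[...,2]
print("table z",np.nanmedian(z[250:350,330:370]))
def box(m,name):
    Q=W[m];r=cv2.minAreaRect((Q[:,:2]*1000).astype(np.float32));print(name,m.sum(),"c",np.round(r[0],1),"size",np.round(r[1],1),"ang",round(r[2],2),"z",np.round(np.nanpercentile(Q[:,2],[5,50,95]),4));return Q
roi=np.zeros(z.shape,bool);roi[180:250,112:216]=1
box(roi&(z>.012)&(z<.06),"tray")
box(roi&(z>.027)&(z<.06),"trayrail")
roi[:]=0;roi[175:255,285:340]=1
o=roi&(hsv[...,0]>5)&(hsv[...,0]<18)&(hsv[...,1]>180)
Q=box(o,"orange");box(o&(z>np.nanmax(Q[:,2])-.008),"orangetop")
box(roi&(z>.08)&(z<.112)&~o,"posts/bar")
box(roi&(z>.004)&(z<.02),"base")
d=np.load("s1.npz");W=d["W"];hsv=cv2.cvtColor(d["p"],cv2.COLOR_RGB2HSV);z=W[...,2]
roi=np.zeros(z.shape,bool);roi[165:225,175:215]=1
o=roi&(hsv[...,0]>5)&(hsv[...,0]<18)&(hsv[...,1]>180)
Q=box(o,"s orange");box(o&(z>np.nanpercentile(Q[:,2],98)-.006),"s orangetop")
roi[:]=0;roi[160:220,265:365]=1
box(roi&(z>.026)&(z<.06),"s tray")
print("s table",np.nanmedian(z[230:245,225:240]))
img=cv2.imread("pics/top1.png");cv2.imwrite("pics/c1.png",np.hstack([cv2.resize(img[180:250,112:216],None,fx=5,fy=5,interpolation=2),cv2.resize(img[175:255,285:340],(240,350),interpolation=2)]))
E
python3 m.py
```

```text
table z -0.000197015293745606
tray 3739 c [515.9 195.9] size [118.9 222.9] ang 7.19 z [0.0155 0.0251 0.0326]
trayrail 1362 c [515.8 195.9] size [119.  222.7] ang 7.24 z [0.0273 0.0304 0.0335]
orange 269 c [ 524.2 -204.3] size [24.5 50.2] ang 76.72 z [0.122  0.1525 0.1551]
orangetop 206 c [ 524.2 -204.1] size [23.8 50.1] ang 77.18 z [0.1502 0.153  0.1553]
posts/bar 382 c [ 523.8 -205.2] size [ 32.2 154.1] ang 76.08 z [0.0915 0.1008 0.1037]
base 960 c [ 529.7 -202. ] size [142.  215.5] ang 89.89 z [0.0047 0.0079 0.0115]
s orange 0 c [0. 0.] size [0. 0.] ang 0.0 z nan
s orangetop 0 c [0. 0.] size [0. 0.] ang 0.0 z nan
s tray 903 c [539.6 160.7] size [295.3 259.6] ang 73.4 z [0.0267 0.0297 0.0518]
s table -0.00038285587635206175
  return np.nanmean(a, axis, out=out, keepdims=keepdims)
```

View pics/c1.png

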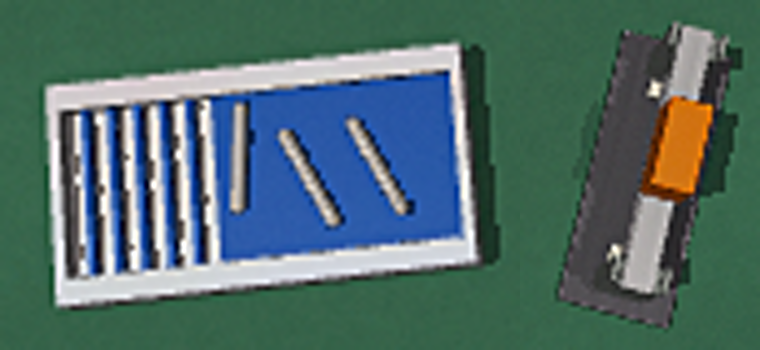

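Tray and rake sizes check out (119×223 at z 30 mm, grip block 24×50 with top at 153 mm). The tray's y axis is at 97.2° and the rake's thickness direction is at about 77°.

```bash
cat >> h.py <<'E'
import sys
from scipy.spatial.transform import Rotation as R
def go(x,y,z,yaw,n):
    """rows to put the TCP at x,y,z (mm), tool y at yaw deg (mod 180), pointing down; shift given in tool axes at start"""
    s=ctrl.state();r=np.array(s["eef_rot"]);p=np.array(s["tcp_pos"])*1000
    best=None
    for k in (0,180):
        a=np.radians(yaw+k);ty=np.array([np.cos(a),np.sin(a),0]);tz=np.array([0,0,-1.]);tx=np.cross(ty,tz)
        w=np.degrees(R.from_matrix(r.T@np.stack([tx,ty,tz],1)).as_rotvec())
        if best is None or np.linalg.norm(w)<np.linalg.norm(best): best=w
    d=r.T@(np.array([x,y,z])-p)
    print("pos",np.round(p,1),"tooly yaw",round(np.degrees(np.arctan2(r[1,1],r[0,1])),2),"tool shift",np.round(d,1),"rot",np.round(best,2),"q",np.round(s["q"],2),"t",s["time_s"],"F",np.round(s["ft_force"],1))
E
python3 -c "
from h import *
go(524,-204,240,77,1);print(np.round(ctrl.state()['eef_rot'],3),ctrl.state()['moment'])"
```

```text
pos [133.6 584.7 241.6] tooly yaw 77.12 tool shift [-556.3 -681.8    2.2] rot [-0.07 -0.01  0.12] q [ 1.13  0.1   0.1   1.56 -0.    1.35] t 0.1 F [ 0.3 -0.4 -0.8]
[[-0.975  0.223 -0.   ]
 [ 0.223  0.975 -0.001]
 [ 0.    -0.001 -1.   ]] [-0.03386524 -0.00422506 -0.01784053]
```

>>> play_rows(
  motion=[
    [-29,-26,0,0,0,0],
    [-29,-26,0,0,0,0],
    [-29,-26,0,0,0,0],
    [-29,-26,0,0,0,0],
    [-29,-26,0,0,0,0],
    [-29,-26,0,0,0,0],
    [-29,-26,0,0,0,0],
    [-29,-26,0,0,0,0],
  ],
  gripper=1,
)

```text
time_s: 0.77
tcp_pos: [0.314, 0.3288, 0.2421]
eef_rot: [[-0.975, 0.223, -0.0], [0.223, 0.975, 0.0], [0.0, 0.0, -1.0]]
ft_force: [1.0, 0.1, 0.5]
width: 1.002
grip_force: 0.0
```

>>> play_rows(
  motion=[
    [-29,-26,0,0,0,0],
    [-29,-26,0,0,0,0],
    [-29,-26,0,0,0,0],
    [-29,-26,0,0,0,0],
    [-20,-33,0,0,0,0],
    [-20,-33,0,0,0,0],
    [-20,-33,0,0,0,0],
    [-20,-33,0,0,0,0],
  ],
)

```text
time_s: 1.43
tcp_pos: [0.4521, 0.0548, 0.2421]
eef_rot: [[-0.975, 0.223, -0.0], [0.223, 0.975, 0.0], [0.0, 0.0, -1.0]]
ft_force: [1.6, 0.7, 0.9]
width: 1.0
grip_force: 0.0
```

>>> play_rows(
  motion=[
    [-20,-33,0,0,0,0],
    [-20,-33,0,0,0,0],
    [-20,-33,0,0,0,0],
    [-20,-33,0,0,0,0],
    [-20,-33,0,0,0,0],
    [0,0,0,0,0,0],
    [0,0,0,0,0,0],
  ],
)

```text
time_s: 2.02
tcp_pos: [0.5125, -0.1281, 0.2413]
eef_rot: [[-0.974, 0.226, -0.002], [0.226, 0.974, 0.001], [0.002, 0.001, -1.0]]
ft_force: [1.2, 0.5, 0.2]
width: 1.002
grip_force: 0.0
```

Run:
```python
from h import *
go(524,-204,240,77,1)
c=cap("wrist","w1.png");np.savez("w1.npz",W=c["W"],p=c["pixels"])
W=c["W"];hsv=cv2.cvtColor(c["pixels"],cv2.COLOR_RGB2HSV);z=W[...,2]
def box(m,n):
    Q=W[m]
    if len(Q)<5: print(n,"none");return
    r=cv2.minAreaRect((Q[:,:2]*1000).astype(np.float32));print(n,len(Q),np.round(r[0],1),np.round(r[1],1),round(r[2],2),np.round(np.percentile(Q[:,2],[5,50,95]),4))
o=(hsv[...,0]>5)&(hsv[...,0]<18)&(hsv[...,1]>150)&(z>.08)
box(o,"or");box(o&(z>.147),"ortop");box(~o&(z>.085)&(z<.11),"bar+posts");box(~o&(z>.097)&(z<.1015),"bar")
```

```text
pos [ 512.5 -128.1  241.3] tooly yaw 76.94 tool shift [-28.3 -71.3   1.2] rot [ 0.03 -0.1  -0.06] q [-0.49 -0.11 -0.12  1.56  0.   -0.26] t 2.0167 F [1.2 0.5 0.2]
or 1958 [ 541.4 -242. ] [ 78.8 273. ] 9.83 [0.1154 0.1513 0.1531]
ortop 1242 [ 505.8 -169.6] [ 51.6 108.5] 24.86 [0.1492 0.152  0.1534]
bar+posts 3260 [ 538.4 -267.6] [170.2 478.2] 40.35 [0.0874 0.0997 0.1069]
bar 1675 [ 529.9 -256.3] [168.7 442. ] 39.74 [0.0982 0.1    0.1012]
```

View pics/w1.png

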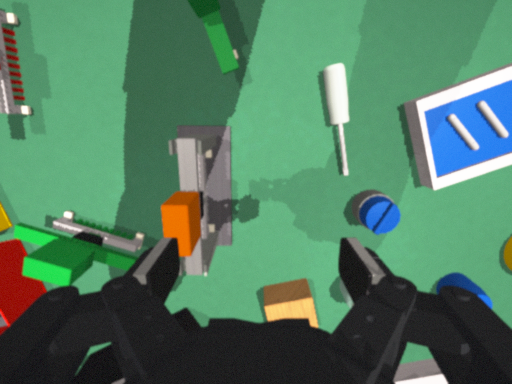

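The wrist view shows the orange block at pixels (162-200, 190-255), with the bar vertical through it. The gripper fingers (tips near (160,250) and (350,250)) are clear of it.

```bash
cat > m2.py <<'E'
from h import *
go(524,-204,240,77,1)
d=np.load("w1.npz");W=d["W"];hsv=cv2.cvtColor(d["p"],cv2.COLOR_RGB2HSV);z=W[...,2]
def box(m,n):
    Q=W[m];r=cv2.minAreaRect((Q[:,:2]*1000).astype(np.float32));print(n,len(Q),np.round(r[0],1),np.round(r[1],1),round(r[2],2),np.round(np.percentile(Q[:,2],[5,50,95]),4))
roi=np.zeros(z.shape,bool);roi[180:262,155:207]=1
o=roi&(hsv[...,0]>5)&(hsv[...,0]<18)&(hsv[...,1]>150)
box(o,"or");box(o&(z>.149),"ortop")
roi[:]=0;roi[120:280,165:237]=1
box(roi&~o&(z>.097)&(z<.1012),"bar");box(roi&(z>.004)&(z<.011),"base")
E
python3 m2.py
```

```text
pos [ 512.4 -126.8  241.7] tooly yaw 77.04 tool shift [-28.6 -72.6   1.6] rot [ 0.04 -0.08  0.04] q [-0.49 -0.11 -0.12  1.57  0.   -0.26] t 2.0667 F [ 0.4 -0.2 -0.4]
or 1966 [ 538.8 -240.2] [ 53.9 169.3] 47.67 [nan nan nan]
ortop 1183 [ 512.2 -198.5] [37.5 70.2] 56.23 [0.1505 0.152  0.1534]
bar 1402 [ 522.5 -206.4] [ 32.4 154.3] 76.44 [0.0987 0.1    0.101 ]
base 2820 [ 523.4 -205.6] [ 69.7 174.5] 77.25 [0.0058 0.0071 0.0083]
```

>>> play_rows(
  motion=[
    [-9.5,-24.4,0,0,0,0],
    [-9.5,-24.4,0,0,0,0],
    [-9.5,-24.4,0,0,0,0],
    [0,0,30,0,0,0],
    [0,0,30,0,0,0],
    [0,0,0,0,0,0],
    [0,0,0,0,0,0],
  ],
)

```text
time_s: 2.65
tcp_pos: [0.5232, -0.2023, 0.1814]
eef_rot: [[-0.975, 0.222, -0.003], [0.222, 0.975, 0.002], [0.003, 0.001, -1.0]]
ft_force: [-0.5, -0.1, 1.4]
width: 1.0
grip_force: 0.0
```

Run:
```python
from h import *
go(523.8,-204.5,119.5,77.1,1)
c=cap("top","top2.png");W=c["W"];hsv=cv2.cvtColor(c["pixels"],cv2.COLOR_RGB2HSV);z=W[...,2]
img=cv2.imread("pics/top2.png")[165:265,260:380];cv2.imwrite("pics/c2.png",cv2.resize(img,None,fx=5,fy=5,interpolation=2))
```

```text
pos [ 523.2 -202.3  181.4] tooly yaw 77.2 tool shift [-1.2 -2.1 61.9] rot [ 0.08 -0.17  0.1 ] q [-0.6  -0.01 -0.13  1.45  0.   -0.38] t 2.65 F [-0.5 -0.1  1.4]
```

View pics/c2.png

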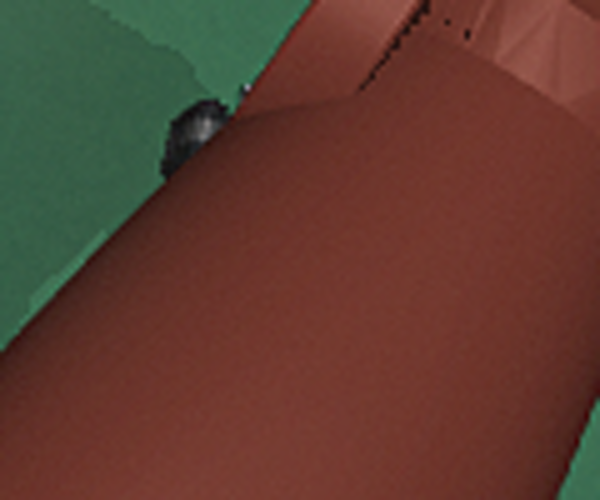

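The arm hides the view here; I'll go on with the wrist estimate.

>>> play_rows(
  motion=[
    [-0.8,-1.5,20,0,0,0],
    [0,0,21,0,0,0],
    [0,0,15,0,0,0],
    [0,0,6,0,0,0],
    [0,0,0,0,0,0],
    [0,0,0,0,0,0],
  ],
)

```text
time_s: 3.2
tcp_pos: [0.5254, -0.2059, 0.1222]
eef_rot: [[-0.975, 0.222, 0.002], [0.222, 0.975, -0.001], [-0.002, -0.001, -1.0]]
ft_force: [0.9, -0.8, -0.3]
width: 1.001
grip_force: 0.0
```

>>> play_rows(
  motion=[
    [0,0,0,0,0,0],
    [0,0,0,0,0,0],
    [0,0,0,0,0,0],
    [0,0,0,0,0,0],
    [0,0,0,0,0,0],
    [0,0,0,0,0,0],
    [0,0,0,0,0,0],
    [0,0,0,0,0,0],
  ],
  gripper=-1,
  force=70,
)

```text
time_s: 3.87
tcp_pos: [0.5248, -0.206, 0.1208]
eef_rot: [[-0.975, 0.223, 0.001], [0.223, 0.975, -0.0], [-0.001, -0.0, -1.0]]
ft_force: [-1.0, -0.8, 5.1]
width: 0.271
grip_force: 69.1
```

Run:
```python
from h import *
go(523.8,-204.5,119.5,77.1,1); s=ctrl.state();print(s["width"],s["grip_force"],s["moment"])
```

```text
pos [ 524.8 -206.   120.8] tooly yaw 77.12 tool shift [1.3 1.3 1.3] rot [-0.02  0.04  0.02] q [-0.61  0.01 -0.22  1.34 -0.   -0.38] t 3.8667 F [-1.  -0.8  5.1]
0.27098034332497173 69.10019874572754 [-0.06985165  0.16459388 -0.01363337]
```

>>> play_rows(
  motion=[
    [0,0,-8,0,0,0],
    [0,0,-18,0,0,0],
    [0,0,-28,0,0,0],
    [0,0,-28,0,0,0],
    [0,0,-18,0,0,0],
    [0,0,-10,0,0,0],
    [0,0,0,0,0,0],
    [0,0,0,0,0,0],
  ],
)

```text
time_s: 4.53
tcp_pos: [0.5245, -0.2057, 0.2295]
eef_rot: [[-0.975, 0.223, -0.001], [0.223, 0.975, 0.001], [0.001, 0.0, -1.0]]
ft_force: [-0.9, -0.0, -3.5]
width: 0.273
grip_force: 68.7
```

Run:
```python
from h import *
go(527.4,104.6,230,97.24,1); s=ctrl.state();print(s["width"],s["grip_force"],s["moment"])
c=cap("scene","scene2.png");np.savez("s2.npz",W=c["W"],p=c["pixels"])
a=c["pixels"][130:270,140:270,::-1];w=cap("wrist","w2.png");np.savez("w2.npz",W=w["W"],p=w["pixels"])
cv2.imwrite("pics/c3.png",np.hstack([cv2.resize(a,(400,430),interpolation=2),cv2.resize(w["pixels"][184:384,170:340,::-1],(366,430))]))
```

```text
pos [ 524.5 -205.7  229.5] tooly yaw 77.12 tool shift [ 6.630e+01  3.031e+02 -3.000e-01] rot [  0.03  -0.03 -20.12] q [-0.61 -0.01 -0.04  1.54  0.   -0.38] t 4.5333 F [-0.9 -0.  -3.5]
0.2733576495536296 68.694326877594 [-0.02170333 -0.01273323  0.04044624]
```

View pics/c3.png

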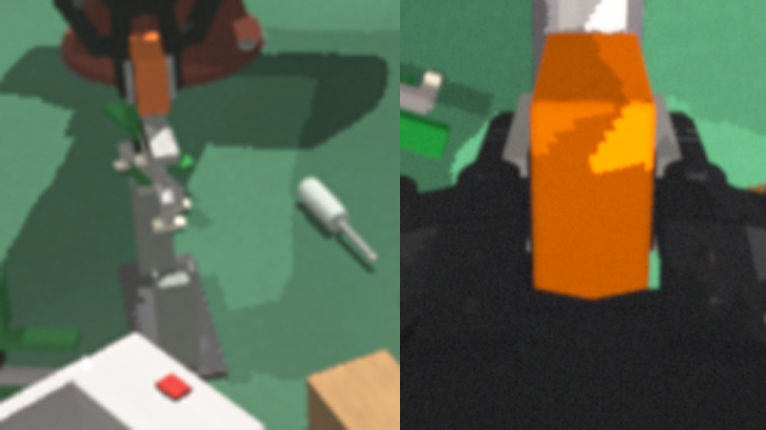

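The left crop shows the rake lifted free of the cradle with the white skids visible. The right crop shows the block square between the pads. Next I measure the skids and the block offset from depth.

Run:
```python
from h import *
s=ctrl.state();r=np.array(s["eef_rot"]);p=np.array(s["tcp_pos"])
d=np.load("w2.npz");L=(d["W"]-p)@r*1000;hsv=cv2.cvtColor(d["p"],cv2.COLOR_RGB2HSV)
o=np.zeros(L.shape[:2],bool);o[195:325,215:300]=1
o&=(hsv[...,0]>5)&(hsv[...,0]<20)&(hsv[...,1]>150)&np.isfinite(L[...,0])
Q=L[o];print("block tool",np.round(np.percentile(Q,[2,10,50,90,98],axis=0),1))
f=Q[(Q[:,2]>-5)&(Q[:,2]<15)];print("face x",np.percentile(f[:,0],[5,50,95]) if len(f) else 0)
t=Q[Q[:,2]<-29];print("top",len(t),t.min(0),t.max(0))
# bar seen in wrist
o[:]=0;o[120:205,200:310]=1
Q=L[o];Q=Q[(Q[:,2]>15)&(Q[:,2]<45)];print("bar",len(Q),np.round(np.percentile(Q,[2,50,98],axis=0),1))
d=np.load("s2.npz");L=(d["W"]-p)@r*1000;hsv=cv2.cvtColor(d["p"],cv2.COLOR_RGB2HSV)
o=np.zeros(L.shape[:2],bool);o[130:230,160:215]=1
m=o&(np.abs(L[...,0])<90)&(np.abs(L[...,1])<25)&(L[...,2]>15)&(L[...,2]<125)
Q=L[m]
for zz in range(15,120,5):
    q=Q[(Q[:,2]>=zz)&(Q[:,2]<zz+5)]
    if len(q):print(zz,len(q),np.round(q.min(0),1),np.round(q.max(0),1))
w=m&(hsv[...,1]<40)&(hsv[...,2]>170);Q=L[w];print("white",Q.round(0)[np.argsort(Q[:,0])].tolist()[:60])
```

```text
block tool [[-14.9 -11.2 -32.9]
 [-10.   -9.3 -32.3]
 [ 11.1  -0.7 -31.4]
 [ 26.8   9.3 -10.6]
 [ 27.1  11.7   6.1]]
face x [26.32321351 26.7265456  27.09973284]
top 4575 [-17.59725386 -11.85054725 -63.88456131] [ 27.25794253  12.38476104 -29.01004326]
bar 2508 [[25.1 -8.3 19. ]
 [48.1  0.4 20.3]
 [68.2  9.  21.6]]
15 100 [-80.5 -10.1  17.1] [-14.3   8.1  20. ]
20 27 [-80.  -10.   20.1] [-19.1   6.4  24.7]
25 12 [-78.6  -9.9  25.1] [-16.9   6.7  28. ]
35 3 [-15.8  -8.3  35.4] [14.6 -8.  38.4]
40 4 [-16.1  -8.6  41. ] [-0.6 -8.3 44.3]
45 2 [-15.8  -8.6  47. ] [-14.4  -6.3  47.4]
55 1 [-2.8 -5.2 57.3] [-2.8 -5.2 57.3]
60 3 [-9.5 -5.4 60. ] [-0.3 -4.2 64.4]
65 5 [-11.4  -5.5  67.7] [ 0.8  2.5 68.2]
70 59 [-58.3  -6.   70. ] [47.5  4.4 74.9]
75 16 [-60.8  -6.2  75.4] [41.4  3.7 80. ]
80 9 [-58.2  -5.7  80.4] [11.6  3.3 84.4]
85 10 [-59.6  -5.9  85.1] [48.7  3.1 89.7]
90 30 [-59.6 -12.9  90.1] [53.5 10.4 94.9]
95 19 [-62.  -12.1  95. ] [49.6  9.7 98.5]
100 3 [-11.6  -3.1 101.4] [ 37.5  -2.7 102.3]
white [[-79.0, 2.0, 18.0], [-77.0, 0.0, 19.0], [-76.0, 3.0, 17.0], [-76.0, -6.0, 19.0], [-76
[... 447 characters left out ...]
, [-63.0, 5.0, 20.0], [-62.0, -4.0, 19.0], [-61.0, 8.0, 19.0], [-61.0, -9.0, 19.0], [-61.0, 5.0, 19.0], [-60.0, -6.0, 20.0], [-59.0, 3.0, 19.0], [-59.0, -7.0, 91.0], [-59.0, 1.0, 19.0], [-58.0, 7.0, 95.0], [-58.0, 2.0, 71.0], [-58.0, 10.0, 92.0], [-58.0, 5.0, 95.0], [-58.0, 10.0, 96.0], [-57.0, -6.0, 19.0], [-57.0, -1.0, 19.0], [-57.0, -9.0, 92.0], [-57.0, -8.0, 18.0], [-57.0, 5.0, 92.0], [-56.0, -3.0, 20.0], [-56.0, 8.0, 94.0], [-55.0, -3.0, 72.0], [-55.0, 6.0, 19.0], [-55.0, 10.0, 92.0], [-54.0, -11.0, 94.0], [-54.0, -9.0, 91.0], [-54.0, -11.0, 91.0], [-54.0, 4.0, 20.0], [-53.0, 2.0, 19.0], [-53.0, 8.0, 93.0], [-53.0, 6.0, 92.0], [-52.0, -3.0, 19.0], [-52.0, 0.0, 74.0], [-52.0, 7.0, 18.0]]
```

>>> play_rows(
  motion=[
    [0,0,0,0,0,-6.7],
    [0,0,0,0,0,-6.7],
    [0,0,0,0,0,-6.7],
    [-2.5,18,0,0,0,0],
    [-4.5,34,0,0,0,0],
    [-4.5,34,0,0,0,0],
    [-4.5,34,0,0,0,0],
    [-4.5,34,0,0,0,0],
  ],
)

```text
time_s: 5.3
tcp_pos: [0.5246, -0.0488, 0.2285]
eef_rot: [[-0.992, -0.125, -0.002], [-0.125, 0.992, 0.001], [0.002, 0.001, -1.0]]
ft_force: [0.6, -0.0, -2.5]
width: 0.269
grip_force: 69.2
```

>>> play_rows(
  motion=[
    [-4.5,34,0,0,0,0],
    [-4.5,34,0,0,0,0],
    [-4.5,34,0,0,0,0],
    [-4.5,34,0,0,0,0],
    [-2.5,18,0,0,0,0],
    [0,0,0,0,0,0],
    [0,0,0,0,0,0],
  ],
)

```text
time_s: 5.88
tcp_pos: [0.5258, 0.1059, 0.2287]
eef_rot: [[-0.992, -0.128, -0.002], [-0.128, 0.992, 0.0], [0.002, 0.0, -1.0]]
ft_force: [-0.1, -1.3, -3.6]
width: 0.273
grip_force: 69.5
```

Run:
```python
from h import *
go(527.4,104.6,230,97.24,1); s=ctrl.state();p=np.array(s["tcp_pos"]);r=np.array(s["eef_rot"])
w=cap("wrist","w3.png");np.savez("w3.npz",W=w["W"],p=w["pixels"],r=r,t=p)
a=cap("scene","scene3.png");np.savez("s3.npz",W=a["W"],p=a["pixels"],r=r,t=p)
cv2.imwrite("pics/c4.png",np.hstack([cv2.resize(w["pixels"][:,:,::-1],(400,300)),cv2.resize(a["pixels"][80:230,240:400,::-1],(320,300),interpolation=2)]))
```

```text
pos [525.8 105.9 228.7] tooly yaw 97.35 tool shift [-1.4 -1.5 -1.3] rot [ 0.02 -0.13  0.11] q [-0.05 -0.09 -0.12  1.54 -0.   -0.17] t 5.8833 F [-0.1 -1.3 -3.6]
```

View pics/c4.png

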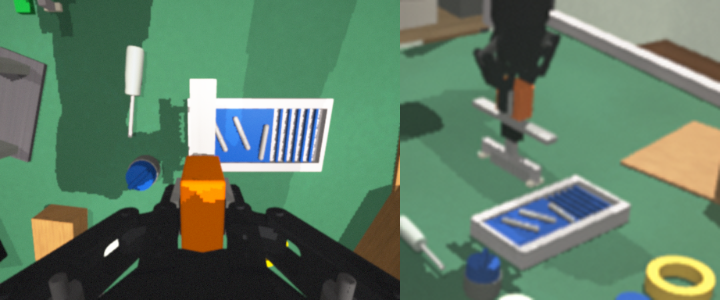

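The wrist view shows the rake over the deck end, with the tray's outline and pins visible. The scene view shows the rake above the tray with both skids visible. I now compare rake and tray within each camera so calibration offsets cancel.

Run:
```python
from h import *
for f in ("w3","s3"):
    d=np.load(f+".npz");W=d["W"];p=d["t"];r=d["r"];L=(W-p)@r*1000;z=W[...,2]
    hsv=cv2.cvtColor(d["p"],cv2.COLOR_RGB2HSV)
    near=(np.abs(W[...,0]-.516)<.09)&(np.abs(W[...,1]-.196)<.14)
    m=near&(z>.0265)&(z<.0345)&(hsv[...,1]<90)
    m=cv2.morphologyEx(m.astype(np.uint8),cv2.MORPH_OPEN,np.ones((2,2),np.uint8))>0
    n,lab,st,_=cv2.connectedComponentsWithStats(m.astype(np.uint8));k=1+np.argmax(st[1:,4]);m=near&(z>.0265)&(z<.0345)&(cv2.dilate((lab==k).astype(np.uint8),np.ones((5,5)))>0)
    Q=W[m][:,:2]*1000;R_=cv2.minAreaRect(Q.astype(np.float32));print(f,"tray",len(Q),np.round(R_,1) if 0 else R_,np.percentile(W[m][:,2],[5,50,95]).round(4))
    # project onto tray axes with yaw 7.24
    a=np.radians(7.24);ex=np.array([np.cos(a),np.sin(a)]);ey=np.array([-ex[1],ex[0]]);c=np.array([515.8,195.9])
    U=(Q-c)@ex;V=(Q-c)@ey;print("tray x range",np.percentile(U,[0,1,99,100]).round(1),"y",np.percentile(V,[0,1,99,100]).round(1))
    for nm,lo,hi in (("bar",15,30),("skid",88,101)):
        m=(np.abs(L[...,0])<95)&(np.abs(L[...,1])<25)&(L[...,2]>lo)&(L[...,2]<hi)
        Q=L[m];print(nm,len(Q),np.round(np.percentile(Q,[0,2,50,98,100],axis=0),1).tolist() if len(Q) else "")
    if f=="w3":
        o=(hsv[...,0]>5)&(hsv[...,0]<20)&(hsv[...,1]>150)&(np.abs(L[...,1])<15)&(np.abs(L[...,0])<35)&(L[...,2]>-10)&(L[...,2]<12);print("face",np.median(L[o][:,0]))
```

```text
w3 tray 3615 ((511.4599304199219, 216.16537475585938), (118.0333480834961, 179.6393280029297), 7.375813961029053) [0.0276 0.0291 0.0302]
tray x range [-60.9 -60.8  56.7  57.3] y [-69.3 -65.8 109.2 110.6]
bar 3150 [[24.2, -8.3, 18.4], [25.6, -7.9, 19.3], [53.8, 0.8, 20.6], [78.1, 9.4, 21.9], [78.7, 10.0, 22.9]]
skid 0 
face 26.819969502257955
s3 tray 281 ((545.9510498046875, 197.47714233398438), (66.25594329833984, 227.8158721923828), 6.810478687286377) [0.027  0.0291 0.0312]
tray x range [-3.8 -0.5 61.8 63.9] y [-116.3 -114.7  108.8  111.8]
bar 245 [[-79.4, -13.7, 17.3], [-78.6, -12.4, 18.8], [-19.5, -8.4, 21.2], [74.0, 7.0, 28.8], [76.6, 8.3, 29.6]]
skid 135 [[-60.0, -16.0, 88.2], [-58.6, -15.0, 88.6], [-9.2, -3.7, 94.5], [54.7, 5.2, 100.3], [57.2, 9.4, 100.6]]
```

Relative offsets agree within about 1 mm in both cameras. Soles are about 98–100 mm below the TCP, so contact should come at a TCP z of about 128–131 mm. I descend to just above that, then feel for it.

>>> play_rows(
  motion=[
    [-0.7,-0.8,15,0,0,0],
    [-0.7,-0.7,25,0,0,0],
    [0,0,25,0,0,0],
    [0,0,17,0,0,0],
    [0,0,8,0,0,0],
    [0,0,0,0,0,0],
    [0,0,0,0,0,0],
    [0,0,0,0,0,0],
  ],
)

```text
time_s: 6.65
tcp_pos: [0.529, 0.1032, 0.1418]
eef_rot: [[-0.992, -0.125, 0.002], [-0.125, 0.992, -0.0], [-0.002, -0.0, -1.0]]
ft_force: [0.5, -0.3, -2.4]
width: 0.271
grip_force: 69.5
```

>>> play_rows(
  motion=[
    [0,0,1,0,0,0],
    [0,0,1,0,0,0],
    [0,0,1,0,0,0],
    [0,0,1,0,0,0],
    [0,0,0,0,0,0],
    [0,0,0,0,0,0],
  ],
)

```text
time_s: 7.15
tcp_pos: [0.5281, 0.1037, 0.1363]
eef_rot: [[-0.992, -0.126, -0.0], [-0.126, 0.992, 0.0], [0.0, 0.0, -1.0]]
ft_force: [-0.0, -0.2, -3.1]
width: 0.276
grip_force: 69.5
```

>>> play_rows(
  motion=[
    [0,0,1,0,0,0],
    [0,0,1,0,0,0],
    [0,0,0,0,0,0],
    [0,0,0,0,0,0],
  ],
)

```text
time_s: 7.48
tcp_pos: [0.5281, 0.1036, 0.1342]
eef_rot: [[-0.992, -0.126, -0.0], [-0.126, 0.992, 0.0], [0.0, 0.0, -1.0]]
ft_force: [1.0, -1.0, -3.3]
width: 0.271
grip_force: 69.5
```

>>> play_rows(
  motion=[
    [0,0,1,0,0,0],
    [0,0,1,0,0,0],
    [0,0,0,0,0,0],
    [0,0,0,0,0,0],
  ],
)

```text
time_s: 7.82
tcp_pos: [0.5281, 0.1036, 0.1322]
eef_rot: [[-0.992, -0.126, -0.0], [-0.126, 0.992, 0.0], [0.0, 0.0, -1.0]]
ft_force: [0.2, 1.0, -3.8]
width: 0.274
grip_force: 69.5
```

>>> play_rows(
  motion=[
    [0,0,1,0,0,0],
    [0,0,0,0,0,0],
    [0,0,0,0,0,0],
  ],
)

```text
time_s: 8.07
tcp_pos: [0.5281, 0.1036, 0.1313]
eef_rot: [[-0.992, -0.126, -0.0], [-0.126, 0.992, 0.0], [-0.0, 0.0, -1.0]]
ft_force: [-0.2, 0.9, -1.9]
width: 0.271
grip_force: 69.5
```

>>> play_rows(
  motion=[
    [0,0,1,0,0,0],
    [0,0,0,0,0,0],
    [0,0,0,0,0,0],
  ],
)

```text
time_s: 8.32
tcp_pos: [0.5281, 0.1036, 0.1302]
eef_rot: [[-0.992, -0.126, -0.0], [-0.126, 0.992, 0.0], [0.0, 0.0, -1.0]]
ft_force: [-0.1, 0.5, -2.2]
width: 0.269
grip_force: 69.5
```

>>> play_rows(
  motion=[
    [0,0,1,0,0,0],
    [0,0,0,0,0,0],
    [0,0,0,0,0,0],
  ],
)

```text
time_s: 8.57
tcp_pos: [0.5282, 0.1036, 0.1293]
eef_rot: [[-0.992, -0.126, 0.0], [-0.126, 0.992, 0.0], [-0.0, 0.0, -1.0]]
ft_force: [-0.0, 0.1, -3.3]
width: 0.27
grip_force: 69.5
```

Run:
```python
from h import *
z=[]
for i in range(6): z.append(round(float(ctrl.state()["ft_force"][2]),2)); ctrl.capture("top")
print(z,ctrl.state()["moment"])
```

```text
[-3.28, -3.22, -3.34, -3.69, -3.86, -2.58] [-0.05809923 -0.00609568  0.01228222]
```

Not in contact yet.

>>> play_rows(
  motion=[
    [0,0,1,0,0,0],
    [0,0,0,0,0,0],
    [0,0,0,0,0,0],
  ],
)

```text
time_s: 9.12
tcp_pos: [0.5282, 0.1036, 0.1285]
eef_rot: [[-0.992, -0.126, 0.0], [-0.126, 0.992, 0.0], [-0.0, -0.0, -1.0]]
ft_force: [-0.4, -0.1, 0.1]
width: 0.27
grip_force: 69.6
```

>>> play_rows(
  motion=[
    [0,0,1,0,0,0],
    [0,0,0,0,0,0],
    [0,0,0,0,0,0],
  ],
)

```text
time_s: 9.37
tcp_pos: [0.5283, 0.1036, 0.1276]
eef_rot: [[-0.992, -0.126, 0.0], [-0.126, 0.992, -0.0], [-0.0, -0.0, -1.0]]
ft_force: [-1.7, 0.3, 2.2]
width: 0.273
grip_force: 69.9
```

Contact at a TCP z of about 128.6 mm; pressure is now about 5 N. I ease off slightly and comb.

>>> play_rows(
  motion=[
    [0,1,-0.4,0,0,0],
    [0,2,0,0,0,0],
    [0,2,0,0,0,0],
    [0,2,0,0,0,0],
    [0,2,0,0,0,0],
    [0,2,0,0,0,0],
    [0,2,0,0,0,0],
    [0,2,0,0,0,0],
  ],
)

```text
time_s: 10.03
tcp_pos: [0.5263, 0.1187, 0.1277]
eef_rot: [[-0.992, -0.126, 0.0], [-0.126, 0.992, -0.0], [-0.0, -0.0, -1.0]]
ft_force: [0.6, -2.9, 1.3]
width: 0.271
grip_force: 70.0
```

>>> play_rows(
  motion=[
    [0,2,0,0,0,0],
    [0,2,0,0,0,0],
    [0,2,0,0,0,0],
    [0,2,0,0,0,0],
    [0,2,0,0,0,0],
    [0,2,0,0,0,0],
    [0,2,0,0,0,0],
    [0,2,0,0,0,0],
  ],
)

```text
time_s: 10.7
tcp_pos: [0.5242, 0.1346, 0.1277]
eef_rot: [[-0.992, -0.126, 0.0], [-0.126, 0.992, 0.0], [-0.0, 0.0, -1.0]]
ft_force: [0.8, -3.7, 2.9]
width: 0.272
grip_force: 70.0
```

>>> play_rows(
  motion=[
    [0,2,-0.4,0,0,0],
    [0,2,0,0,0,0],
    [0,2,0,0,0,0],
    [0,2,0,0,0,0],
    [0,2,0,0,0,0],
    [0,2,0,0,0,0],
    [0,2,0,0,0,0],
    [0,2,0,0,0,0],
  ],
)

```text
time_s: 11.37
tcp_pos: [0.5222, 0.1505, 0.1281]
eef_rot: [[-0.992, -0.126, -0.0], [-0.126, 0.992, 0.0], [0.0, 0.0, -1.0]]
ft_force: [-0.4, -2.8, 2.5]
width: 0.27
grip_force: 70.0
```

>>> play_rows(
  motion=[
    [0,2,0,0,0,0],
    [0,2,0,0,0,0],
    [0,2,0,0,0,0],
    [0,2,0,0,0,0],
    [0,2,0,0,0,0],
    [0,2,0,0,0,0],
    [0,2,0,0,0,0],
    [0,2,0,0,0,0],
  ],
)

```text
time_s: 12.03
tcp_pos: [0.5202, 0.1663, 0.1281]
eef_rot: [[-0.992, -0.126, -0.0], [-0.126, 0.992, 0.0], [0.0, 0.0, -1.0]]
ft_force: [-0.2, -1.9, 0.8]
width: 0.27
grip_force: 70.0
```

>>> play_rows(
  motion=[
    [0,2,0,0,0,0],
    [0,2,0,0,0,0],
    [0,2,0,0,0,0],
    [0,2,0,0,0,0],
    [0,2,0,0,0,0],
    [0,2,0,0,0,0],
    [0,2,0,0,0,0],
    [0,2,0,0,0,0],
  ],
)

```text
time_s: 12.7
tcp_pos: [0.5182, 0.1822, 0.1281]
eef_rot: [[-0.992, -0.126, -0.0], [-0.126, 0.992, 0.0], [0.0, 0.0, -1.0]]
ft_force: [0.1, -2.2, 1.0]
width: 0.275
grip_force: 70.0
```

>>> play_rows(
  motion=[
    [0,2,0,0,0,0],
    [0,2,0,0,0,0],
    [0,2,0,0,0,0],
    [0,2,0,0,0,0],
    [0,2,0,0,0,0],
    [0,2,0,0,0,0],
    [0,2,0,0,0,0],
    [0,2,0,0,0,0],
  ],
)

```text
time_s: 13.37
tcp_pos: [0.5162, 0.1981, 0.1281]
eef_rot: [[-0.992, -0.126, -0.0], [-0.126, 0.992, 0.0], [0.0, 0.0, -1.0]]
ft_force: [0.3, -2.7, 1.3]
width: 0.278
grip_force: 70.0
```

>>> play_rows(
  motion=[
    [0,2,0,0,0,0],
    [0,2,0,0,0,0],
    [0,2,0,0,0,0],
    [0,2,0,0,0,0],
    [0,2,0,0,0,0],
    [0,2,0,0,0,0],
    [0,2,0,0,0,0],
    [0,2,0,0,0,0],
  ],
)

```text
time_s: 14.03
tcp_pos: [0.5142, 0.2139, 0.1281]
eef_rot: [[-0.992, -0.126, -0.0], [-0.126, 0.992, 0.0], [0.0, 0.0, -1.0]]
ft_force: [0.8, -3.4, 0.8]
width: 0.27
grip_force: 69.9
```

Run:
```python
from h import *
w=cap("wrist","w5.png");a=cap("scene","s5.png");go(527.4,104.6,128,97.24,1)
cv2.imwrite("pics/c5.png",np.hstack([cv2.resize(w["pixels"][60:300,180:430,::-1],(417,400),interpolation=2),cv2.resize(a["pixels"][140:230,260:370,::-1],(380,400),interpolation=2)]))
```

```text
pos [514.2 214.1 128.1] tooly yaw 97.24 tool shift [ 7.000e-01 -1.103e+02  1.000e-01] rot [0.02 0.   0.  ] q [ 0.16 -0.02 -0.23  1.35  0.    0.03] t 14.1333 F [-0.  -0.9  0.9]
```

View pics/c5.png

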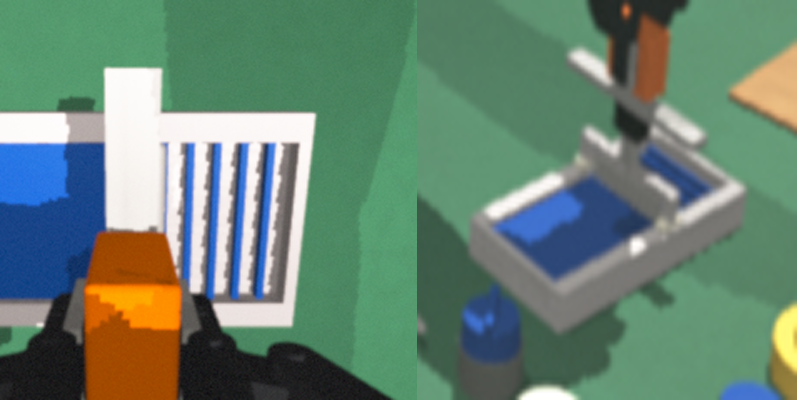

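The wrist and scene views show the deck behind the rake swept clear, and both skids on the rails. I continue over the grooves.

>>> play_rows(
  motion=[
    [0,2,0,0,0,0],
    [0,2,0,0,0,0],
    [0,2,0,0,0,0],
    [0,2,0,0,0,0],
    [0,2,0,0,0,0],
    [0,2,0,0,0,0],
    [0,2,0,0,0,0],
    [0,2,0,0,0,0],
  ],
)

```text
time_s: 14.8
tcp_pos: [0.5122, 0.2298, 0.1281]
eef_rot: [[-0.992, -0.126, 0.0], [-0.126, 0.992, 0.0], [-0.0, 0.0, -1.0]]
ft_force: [-0.5, -2.3, 0.0]
width: 0.271
grip_force: 69.9
```

>>> play_rows(
  motion=[
    [0,2,0,0,0,0],
    [0,2,0,0,0,0],
    [0,2,0,0,0,0],
    [0,2,0,0,0,0],
    [0,2,0,0,0,0],
    [0,2,0,0,0,0],
    [0,2,0,0,0,0],
    [0,2,0,0,0,0],
  ],
)

```text
time_s: 15.47
tcp_pos: [0.5102, 0.2457, 0.1281]
eef_rot: [[-0.992, -0.126, 0.0], [-0.126, 0.992, 0.0], [-0.0, 0.0, -1.0]]
ft_force: [-0.0, -2.6, 1.6]
width: 0.271
grip_force: 69.9
```

>>> play_rows(
  motion=[
    [0,2,0,0,0,0],
    [0,2,0,0,0,0],
    [0,2,0,0,0,0],
    [0,2,0,0,0,0],
    [0,2,0,0,0,0],
    [0,2,0,0,0,0],
    [0,2,0,0,0,0],
    [0,2,0,0,0,0],
  ],
)

```text
time_s: 16.13
tcp_pos: [0.5081, 0.2616, 0.1281]
eef_rot: [[-0.992, -0.126, 0.0], [-0.126, 0.992, 0.0], [-0.0, 0.0, -1.0]]
ft_force: [0.0, -2.2, 0.3]
width: 0.271
grip_force: 69.9
```

Run:
```python
from h import *
go(503.4,293.1,128,97.24,1)
a=cap("scene","s6.png")
W=a["W"];th=np.radians(7.24);ex=np.array([np.cos(th),np.sin(th)]);ey=np.array([-ex[1],ex[0]])
U=(W[...,:2]*1000-[515.8,195.9])@ex;V=(W[...,:2]*1000-[515.8,195.9])@ey-(-2)
# groove profile: fraction of pixels by height per groove (deep floor 16 / pin up to 24)
for g in (30,44,58,72,86,100):
    m=(abs(V-g)<3.5)&(abs(U)<42);z=W[...,2][m]*1000;print(g,m.sum(),np.round(np.nanpercentile(z,[5,25,50,75,95]),1) if m.sum()>2 else "")
```

```text
pos [508.1 261.6 128.1] tooly yaw 97.22 tool shift [ 0.7 31.9  0.1] rot [ 0.01  0.   -0.02] q [ 0.25  0.03 -0.19  1.35  0.    0.12] t 16.1333 F [ 0.  -2.2  0.3]
30 1041 [215.6 314.  389.8 462.3 491.9]
44 424 [ 22.8 183.6 287.5 364.1 505.1]
58 346 [ 22.4  91.5 124.5 268.4 364.8]
72 185 [ 22.5  70.6 161.1 268.1 347.2]
86 90 [-752.1  167.9  199.2  291.8  518.2]
100 49 [-753.6  166.5  223.8  524.   535.3]
```

>>> play_rows(
  motion=[
    [0,2,0,0,0,0],
    [0,2,0,0,0,0],
    [0,2,0,0,0,0],
    [0,2,0,0,0,0],
    [0,2,0,0,0,0],
    [0,2,0,0,0,0],
    [0,2,0,0,0,0],
    [0,2,0,0,0,0],
  ],
)

```text
time_s: 16.85
tcp_pos: [0.5062, 0.2774, 0.1281]
eef_rot: [[-0.992, -0.126, 0.0], [-0.126, 0.992, 0.0], [-0.0, 0.0, -1.0]]
ft_force: [0.5, -2.0, 1.1]
width: 0.27
grip_force: 69.9
```

>>> play_rows(
  motion=[
    [0,2,0,0,0,0],
    [0,2,0,0,0,0],
    [0,2,0,0,0,0],
    [0,2,0,0,0,0],
    [0,2,0,0,0,0],
    [0,2,0,0,0,0],
    [0,2,0,0,0,0],
    [0,0,0,0,0,0],
  ],
)

```text
time_s: 17.52
tcp_pos: [0.5043, 0.2915, 0.1281]
eef_rot: [[-0.992, -0.126, 0.0], [-0.126, 0.992, 0.0], [-0.0, 0.0, -1.0]]
ft_force: [-0.1, -2.4, 0.8]
width: 0.271
grip_force: 70.0
```

>>> play_rows(
  motion=[
    [0,0,0,0,0,0],
    [0,0,-8,0,0,0],
    [0,0,-20,0,0,0],
    [0,0,-30,0,0,0],
    [0,0,-26,0,0,0],
    [0,0,-16,0,0,0],
  ],
)

```text
time_s: 18.02
tcp_pos: [0.5047, 0.2915, 0.2313]
eef_rot: [[-0.992, -0.126, 0.002], [-0.126, 0.992, 0.002], [-0.002, 0.001, -1.0]]
ft_force: [0.4, 0.4, -2.2]
width: 0.272
grip_force: 69.5
```

>>> play_rows(
  motion=[
    [0,-20,0,0,0,0],
    [0,-35,0,0,0,0],
    [0,-35,0,0,0,0],
    [0,-35,0,0,0,0],
    [0,-35,0,0,0,0],
    [0,-20,0,0,0,0],
    [0,0,0,0,0,0],
    [0,0,0,0,0,0],
  ],
)

```text
time_s: 18.68
tcp_pos: [0.527, 0.1117, 0.2282]
eef_rot: [[-0.992, -0.123, -0.0], [-0.123, 0.992, 0.001], [0.0, 0.001, -1.0]]
ft_force: [0.4, -1.1, -3.2]
width: 0.277
grip_force: 69.6
```

Run:
```python
from h import *
go(523.8,-204.5,230,77.12,1)
w=cap("wrist","w7.png");a=cap("scene","s7.png")
cv2.imwrite("pics/c7.png",np.hstack([cv2.resize(w["pixels"][100:240,240:440,::-1],(420,400),interpolation=2),cv2.resize(a["pixels"][160:220,270:365,::-1],(380,400),interpolation=2)]))
```

```text
pos [527.  111.7 228.2] tooly yaw 97.09 tool shift [  42.2 -313.4   -2.1] rot [ 0.05 -0.03 19.97] q [-0.03 -0.09 -0.12  1.54  0.   -0.16] t 18.6833 F [ 0.4 -1.1 -3.2]
```

View pics/c7.png

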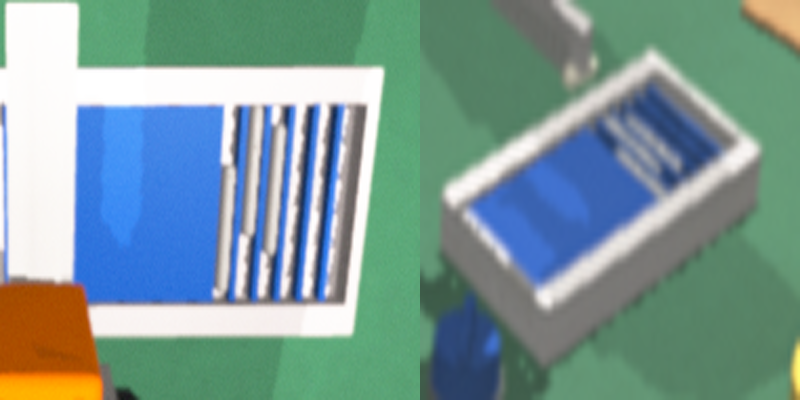

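Three pins appear to lie in grooves 1–3, and the deck is empty. I check pin heights by depth, then return the rake.

Run:
```python
from h import *
go(524.6,-205.8,230,77.12,1)
a=cap("wrist")
W=a["W"];th=np.radians(7.24);ex=np.array([np.cos(th),np.sin(th)]);ey=np.array([-ex[1],ex[0]])
c=np.array([515.8,195.9])-1.8*ex
U=(W[...,:2]*1000-c)@ex;V=(W[...,:2]*1000-c)@ey;z=W[...,2]*1000
m=(abs(U)<41)&(V>-50)&(V<103);print("max z in trough",np.nanpercentile(z[m],[50,95,99,100]).round(1),m.sum())
for g in (30,44,58,72,86,100):
    print(g,[round(float(np.nanmedian(z[(abs(V-g)<2)&(abs(U-u)<5)])),1) for u in range(-38,40,8)])
```

```text
pos [526.8 113.1 228.2] tooly yaw 97.23 tool shift [  42.3 -316.1   -2.1] rot [ 4.000e-02 -2.000e-02  2.011e+01] q [-0.03 -0.09 -0.12  1.54  0.   -0.16] t 18.7833 F [ 0.2  0.4 -3.2]
max z in trough [277.1 307.5 310.8 312.7] 18733
30 [15.4, 15.3, 15.4, 22.6, 23.0, 23.3, 22.8, 22.9, 23.2, 22.9]
44 [22.9, 22.9, 23.0, 22.9, 22.8, 23.0, 22.7, 15.4, 15.0, 15.2]
58 [15.3, 22.7, 22.6, 22.7, 23.2, 22.8, 22.8, 22.9, 15.6, 15.1]
72 [15.0, 15.0, 15.0, 15.0, 15.3, 14.9, 15.0, 15.0, 15.0, 15.3]
86 [15.3, 15.0, 15.3, 15.3, 15.3, 15.1, 15.2, 15.1, 15.1, 15.1]
100 [15.4, 15.5, 15.2, 15.1, 15.2, 15.0, 15.2, 15.4, 15.5, 15.4]
```

All three pins are flat (tops at 23 mm over floors read as 15 mm). Now back to the cradle.

>>> play_rows(
  motion=[
    [2.5,-18,0,0,0,0],
    [4.6,-35,0,0,0,0],
    [4.6,-35,0,0,0,0],
    [4.6,-35,0,0,0,0],
    [4.6,-35,0,0,0,0],
    [4.7,-35,0,0,0,0],
    [4.7,-35,0,0,0,0],
    [4.7,-35,0,0,0,0],
  ],
)

```text
time_s: 19.5
tcp_pos: [0.5255, -0.1533, 0.2282]
eef_rot: [[-0.992, -0.127, 0.0], [-0.127, 0.992, 0.0], [-0.0, 0.0, -1.0]]
ft_force: [0.5, 0.4, -2.8]
width: 0.273
grip_force: 69.8
```

>>> play_rows(
  motion=[
    [4.7,-35,0,0,0,0],
    [2.6,-18,0,0,0,0],
    [0,0,0,0,0,6.7],
    [0,0,0,0,0,6.7],
    [0,0,0,0,0,6.7],
    [0,0,0,0,0,0],
    [0,0,0,0,0,0],
    [0,0,0,0,0,0],
  ],
)

```text
time_s: 20.17
tcp_pos: [0.5251, -0.2056, 0.2281]
eef_rot: [[-0.976, 0.218, 0.0], [0.218, 0.976, 0.0], [0.0, 0.0, -1.0]]
ft_force: [0.2, -0.6, -3.1]
width: 0.269
grip_force: 69.8
```

Run:
```python
from h import *
go(524.7,-205.9,121,77.12,1)
a=cap("wrist");W=a["W"];z=W[...,2]
m=(z>.004)&(z<.011)&(abs(W[...,0]-.523)<.11)&(abs(W[...,1]+.205)<.11)
n,lab,st,_=cv2.connectedComponentsWithStats(m.astype(np.uint8));k=1+np.argmax(st[1:,4]);print(st[k])
r=cv2.minAreaRect((W[lab==k][:,:2]*1000).astype(np.float32));print(r)
```

```text
pos [ 525.1 -205.6  228.1] tooly yaw 77.41 tool shift [  0.3  -0.4 107.1] rot [ 0.01 -0.    0.29] q [-0.61 -0.01 -0.04  1.53  0.   -0.39] t 20.1667 F [ 0.2 -0.6 -3.1]
[ 231  100   14  124 1289]
((511.98638916015625, -231.38064575195312), (16.672161102294922, 164.44522094726562), 75.7528305053711)
```

>>> play_rows(
  motion=[
    [0.3,-0.4,12,0,0,0.3],
    [0,0,25,0,0,0],
    [0,0,28,0,0,0],
    [0,0,22,0,0,0],
    [0,0,10,0,0,0],
    [0,0,4,0,0,0],
    [0,0,2,0,0,0],
    [0,0,1,0,0,0],
  ],
)

```text
time_s: 20.88
tcp_pos: [0.5249, -0.2069, 0.125]
eef_rot: [[-0.974, 0.228, 0.001], [0.228, 0.974, -0.001], [-0.001, -0.0, -1.0]]
ft_force: [-0.3, -0.4, -3.0]
width: 0.27
grip_force: 69.8
```

>>> play_rows(
  motion=[
    [0,0,1,0,0,0],
    [0,0,0.5,0,0,0],
    [0,0,0,0,0,0],
    [0,0,0,0,0,0],
    [0,0,0,0,0,0],
  ],
)

```text
time_s: 21.3
tcp_pos: [0.5246, -0.2067, 0.123]
eef_rot: [[-0.974, 0.228, 0.001], [0.228, 0.974, -0.0], [-0.001, -0.0, -1.0]]
ft_force: [-0.8, -0.2, -3.6]
width: 0.273
grip_force: 69.8
```

>>> play_rows(
  motion=[
    [0,0,1,0,0,0],
    [0,0,0,0,0,0],
    [0,0,0,0,0,0],
  ],
)

```text
time_s: 21.55
tcp_pos: [0.5244, -0.2066, 0.1215]
eef_rot: [[-0.974, 0.228, -0.0], [0.228, 0.974, 0.0], [0.0, 0.0, -1.0]]
ft_force: [0.1, -0.4, -3.3]
width: 0.274
grip_force: 69.8
```

>>> play_rows(
  motion=[
    [0,0,0.5,0,0,0],
    [0,0,0,0,0,0],
    [0,0,0,0,0,0],
  ],
)

```text
time_s: 21.8
tcp_pos: [0.5244, -0.2066, 0.1211]
eef_rot: [[-0.974, 0.228, -0.0], [0.228, 0.974, 0.0], [0.0, 0.0, -1.0]]
ft_force: [-0.6, -0.1, -3.7]
width: 0.268
grip_force: 69.8
```

>>> play_rows(
  motion=[
    [0,0,0.6,0,0,0],
    [0,0,0,0,0,0],
    [0,0,0,0,0,0],
  ],
)

```text
time_s: 22.05
tcp_pos: [0.5245, -0.2066, 0.1208]
eef_rot: [[-0.974, 0.228, 0.0], [0.228, 0.974, -0.0], [-0.0, -0.0, -1.0]]
ft_force: [-1.1, -0.2, 0.8]
width: 0.273
grip_force: 70.2
```

>>> play_rows(
  motion=[
    [0,0,0.5,0,0,0],
    [0,0,0,0,0,0],
    [0,0,0,0,0,0],
  ],
)

```text
time_s: 22.3
tcp_pos: [0.5245, -0.2066, 0.1207]
eef_rot: [[-0.974, 0.228, 0.0], [0.228, 0.974, -0.0], [-0.0, -0.0, -1.0]]
ft_force: [-2.8, 2.1, 5.2]
width: 0.271
grip_force: 71.1
```

Seated at the same height as originally. Let go and retreat.

>>> play_rows(
  motion=[
    [0,0,0,0,0,0],
    [0,0,0,0,0,0],
    [0,0,0,0,0,0],
    [0,0,0,0,0,0],
    [0,0,0,0,0,0],
    [0,0,0,0,0,0],
    [0,0,0,0,0,0],
    [0,0,0,0,0,0],
  ],
  gripper=1,
)

```text
time_s: 22.97
tcp_pos: [0.5244, -0.2066, 0.12]
eef_rot: [[-0.974, 0.228, 0.0], [0.228, 0.974, 0.0], [-0.0, 0.0, -1.0]]
ft_force: [0.3, 0.5, -0.9]
width: 0.999
grip_force: 0.0
```

>>> play_rows(
  motion=[
    [0,0,-8,0,0,0],
    [0,0,-15,0,0,0],
    [0,0,-25,0,0,0],
    [0,0,-25,0,0,0],
    [0,0,-25,0,0,0],
    [0,0,-15,0,0,0],
    [0,0,-7,0,0,0],
    [0,0,0,0,0,0],
  ],
)

```text
time_s: 23.63
tcp_pos: [0.5251, -0.2071, 0.2422]
eef_rot: [[-0.974, 0.228, 0.003], [0.228, 0.974, -0.002], [-0.003, -0.001, -1.0]]
ft_force: [-0.0, 0.4, -0.6]
width: 1.004
grip_force: 0.0
```

>>> play_rows(
  motion=[
    [10,30,0,0,0,0],
    [10,35,0,0,0,0],
    [10,35,0,0,0,0],
    [10,35,0,0,0,0],
    [5,20,0,0,0,0],
    [0,0,0,0,0,0],
    [0,0,0,0,0,0],
    [0,0,0,0,0,0],
  ],
)

```text
time_s: 24.3
tcp_pos: [0.5157, -0.0457, 0.239]
eef_rot: [[-0.974, 0.228, -0.001], [0.228, 0.974, 0.0], [0.001, -0.0, -1.0]]
ft_force: [-0.0, 0.3, -1.1]
width: 0.996
grip_force: 0.0
```

Run:
```python
from h import *
a=cap("top","top9.png");w=cap("wrist","w9.png");p=a["pixels"][:,:,::-1]
go(524.7,-205.9,121,77.12,1)
cv2.imwrite("pics/c9.png",np.hstack([cv2.resize(w["pixels"][:,:,::-1],(400,300)),cv2.resize(p,(400,300))]))
W=w["W"];z=W[...,2];m=(abs(W[...,0]-.524)<.1)&(abs(W[...,1]+.205)<.05)
for lo,hi in ((.148,.16),(.095,.1015),(.102,.106)):
    Q=W[m&(z>lo)&(z<hi)];print(lo,len(Q),cv2.minAreaRect((Q[:,:2]*1000).astype(np.float32)) if len(Q)>5 else "",np.median(Q[:,2]))
```

```text
pos [515.8 -46.3 239.3] tooly yaw 76.75 tool shift [ -45.3 -153.3  118.3] rot [-0.   -0.05 -0.37] q [-0.34 -0.15 -0.16  1.56 -0.   -0.11] t 24.4 F [0.4 0.2 0.5]
0.148 1457 ((522.4283447265625, -205.37350463867188), (24.933204650878906, 50.506832122802734), 76.29972839355469) 0.15191234311204993
0.095 1636 ((516.8403930664062, -204.8108367919922), (33.769989013671875, 142.76382446289062), 76.52058410644531) 0.09985653484973223
0.102 46 ((517.7977294921875, -205.099853515625), (32.20869064331055, 139.85227966308594), 76.07325744628906) 0.1024040463662115
```

View pics/c9.png

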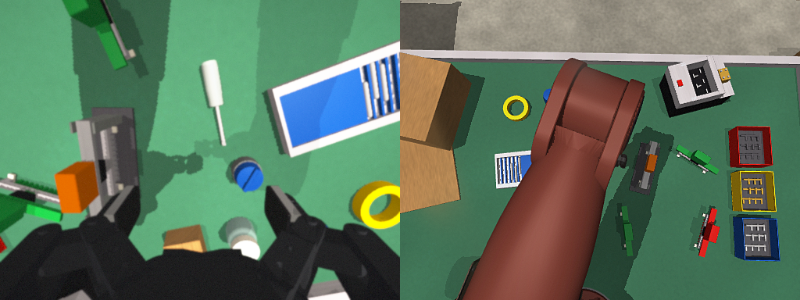

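The rake hangs in its cradle (block top 152 mm, bar at 100 mm). The pins are in the grooves and nothing else has moved, so I hand in.

```bash
python3 -c "
from station import ctrl
print(ctrl.close_job())"
```

```text
the job is handed in; nothing more can be done
None
```

The job is handed in: all three pins lie flat in grooves 1–3 by depth check, the rake hangs back in its cradle and is let go, and in the last views nothing else appeared to have moved, at about 24 s of the 67 s allowed.

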